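# Build up the drive end of a hydraulic pump

### The job

Build up the drive end of the pump on the sloping cradle: slide the plain spacer ring down the leaning shaft onto the shoulder, then the small V-belt pulley with its keyway over the shaft key, then the thick end collar, each fully home against the one below. Let go of them and leave everything else on the counter where it lies.

Things in the scene. Friction and masses are not known exactly. Their poses are not given: they have to be found in the camera images.
- shoulder: Round steel shoulder, 52 mm across, at the foot of the drive shaft of an aluminium pump bolted on a sloping cradle. Origin: centre of its face, 152 mm above the counter. z: along the shaft axis, outwards and up, 35 degrees from vertical, leaning roughly towards the robot; x: up the slope, square to the shaft, on its upper side, away from the robot; y: level. Does not move.
- shaft_end (a point): End of the stepped steel shaft, on its axis, 56 mm from the shoulder; axes as the shoulder's. Measured along z from the shoulder the shaft is 38 mm thick from 0 to 15 mm, 28 mm thick from 15 to 35 mm and 20 mm thick from 35 to 56 mm; each step is chamfered 2.5 to 3 mm. The shaft turns about z, but stiffly (0.4 N m), and stays where it is left.
- key_level (a point): On the shaft axis, 27.5 mm from the shoulder, level with the key's end; axes as the shoulder's. The key, 8 mm wide, stands 4 mm proud of the 28 mm step (to 18 mm from the axis) and runs along it from 15.5 to 27.5 mm, its end bevelled 2 mm. Its direction is not given: within 0.6 rad either way of the shoulder's x. See it, or feel for it: turn the pulley lightly on the key's end until it drops.
- flange (a point): Centre of the outer face of the pump's square mounting flange (104 mm), 12 mm below the shoulder face along the shaft; axes as the shoulder's. Bolt heads in its corners stand 7 mm off it. Nothing sticks out beyond the shoulder face beside the shaft, so fingers may come down to it.
- spacer: Plain steel spacer ring, outside diameter 62 mm, bore 40 mm (1.5 mm chamfers), 18 mm high, about 0.26 kg, lying flat on the counter. Goes first, down to the shoulder; fits the 38 mm step and passes over the key. Origin: centre of its underside; z along its axis, up.
- pulley: Dark cast-iron V-belt pulley, outside diameter 66 mm, 20 mm high, one V groove between two 4.5 mm rims, 0.34 kg, lying flat. Bore 30 mm (1.5 mm chamfers) with one keyway right through, 11 mm wide, to 20 mm from the axis. Fits the 28 mm step and sits on the spacer; off the key it stops on the key's end, 9.5 mm too high. Origin: centre of its underside; z up its axis; x through the keyway.
- collar: Plain thick steel end collar, outside diameter 60 mm, bore 22 mm (1.5 mm chamfers), 12 mm high, about 0.22 kg, lying flat on the counter. Goes last; fits the 20 mm shaft end and sits on the pulley. Origin: centre of its underside; z along its axis, up.
- filter: White and grey spin-on filter canister, 76 mm across, 96 mm tall, standing. To be left alone. Origin under its centre.
- carton: Small carton, 70 x 110 x 55 mm. To be left alone. Origin under its centre.
- spanner: Open-ended spanner 190 mm long, lying flat. To be left alone. Origin under its centre.
- bearing: Loose ball bearing, 80 mm outside, 18 mm high, lying flat. Not part of the job. To be left alone. Origin under its centre.
- big_pulley: Large V pulley, 120 mm across, 34 mm high at its hub, lying flat. Not part of the job. To be left alone. Origin under its centre.
- grease_tin: Tin, 72 mm across, 85 mm tall, standing. To be left alone. Origin under its centre.
- mallet: Rubber-headed mallet 260 mm long, lying flat. To be left alone. Origin under its centre.
Not all that is in view belongs to the job. What is shaped like the pulley but orange or turquoise is not meant.

How it is judged:
On the way, in this order (a step that is already met when the one before it is completed fails the run):
1. the spacer ring is home on the shoulder (z of spacer in the frame of shoulder between -0.0025 and 0.0025 m and x of spacer in the frame of shoulder between -0.003 and 0.003 m and y of spacer in the frame of shoulder between -0.003 and 0.003 m and angle between the z axis of spacer and the z axis of shoulder, either way round below 0.07 rad), for 0.2 s.
2. the pulley is home on the spacer, its keyway over the key (all of step 1 and z of pulley in the frame of shoulder between 0.0155 and 0.0205 m and x of pulley in the frame of shoulder between -0.003 and 0.003 m and y of pulley in the frame of shoulder between -0.003 and 0.003 m and angle between the z axis of pulley and the z axis of shoulder, either way round below 0.07 rad), for 0.2 s.
At the end, for the whole second after the job is handed in: Spacer on the shoulder, pulley on the spacer (keyed), collar on the pulley: their undersides 0, 18 and 38 mm from the shoulder along the shaft, each within 2.5 mm, within 3 mm of the shaft axis each way and within 0.07 rad of square; all at rest and let go. No bystander has moved 30 mm (all of step 2 and z of collar in the frame of shoulder between 0.0355 and 0.0405 m and x of collar in the frame of shoulder between -0.003 and 0.003 m and y of collar in the frame of shoulder between -0.003 and 0.003 m and angle between the z axis of collar and the z axis of shoulder, either way round below 0.07 rad and linear speed of each of spacer, pulley, collar below 0.02 m/s); the robot touches nothing.
It fails at once if something else on the counter is shifted more than 30 mm (distance of any of filter, carton, spanner, bearing, big_pulley, grease_tin, mallet from where it was at the start of the episode above 0.03 m).
It also fails if it takes over 72 s, if anything falls off the work surface, if the arm or the gripper's body presses on something with over 40 N, if the wrist force passes 120 N, or if a joint passes its speed limit or range.

### The arm

A 6-joint arm with a two-finger parallel gripper is mounted at the origin on the work surface. World frame = base frame: x ahead of the robot, y to its left, z up, the work surface at z = 0. Lengths are in m, angles in rad, forces in N, time in s.
With the tool pointing down it reaches from about 0.225 to 0.875 m from the base axis. Payload 3.4 kg.
Tool frame: the origin (TCP) lies at the very end of the fingers, on their centre line; the grasp point (between the pads) lies 19 mm behind it; z points along the fingers, y is the line along which they close (so a half turn about z gives the same grasp; the last joint's range is limited). The gripper opens to 85 mm and grips with 20 to 120 N. Pads are 22 mm wide; open, the fingers measure 114 mm over their backs; the gripper's body (76 mm by 85 mm) begins 54 mm behind the grasp point. The pads swing forward as they close: fully open they stand 13 mm farther back than shut.
Start: joints at [-0.121, 0.276, 1.505, -0, 1.361, -0.121], TCP at [0.575, -0, 0.211] pointing down, gripper open.
Joint ranges: [-2.89, 2.89], [-0.75, 2.08], [0.22, 2.7], [-1.18, 4.32], [0.11, 2.71], [-2.7, 2.7]. Speed limits (rad/s): [2.57, 2.57, 3.14, 3.14, 3.14, 3.14].

### API

Orientations are given as a unit quaternion [w, x, y, z].
In Python, from rig import get_state, optics, sign_off gives the robot as it stands.
- The arm moves only by the tool send_rows, never from a script. Its argument "increments" is a list of rows, each an object with "gripper": the gripper's target within -1 to 1 (shut at 1, half-way at 0, fully open at -1); "linear": the shift along the world's x, y, z in m, a list of three; "delta_rot": the turn, a rotation vector about the world's x, y, z in rad, a list of three. In form: [{"gripper": gripper, "linear": [dx, dy, dz], "delta_rot": [rx, ry, rz]}, ...]. A call has 1 to 8 rows; each row is the pose to reach, as a shift and turn from the pose commanded when the call began; what a row does not reach only later rows make up. A row lasts 1/10 s, in which the tool goes at most 50 mm and 8.59 degrees, less where a joint would pass 70% of its speed; a pose out of reach is approached as far as the arm can. A call with a gripper value outside its range is refused whole. The fingers move at their own pace and stop on an object; "newtons" is the grip in N (left out, the last holds). Time passes only in rows, so rows that repeat a pose let the fingers close. It gives the time, the measured TCP pose, the force, the opening and the grip force at its end, in the units of the state.
- get_state(): the state, without advancing time (a new reading comes with each control period).
- optics.get_image(name): name is "scene" or "side" or "wrist"; returns a dict with "pixels" (384x512x3 uint8, blue, green, red), "K" (3x3 intrinsics, pixels), "rvec" (rotation vector, rad) and "tvec" (3), from world to camera coordinates, as OpenCV has them; the wrist camera has in their place "T_tool_cam" (4x4, takes a point from camera to tool coordinates, whose origin is the TCP and whose axes are the flange's). Camera axes: x right, y down, z forward; pixel columns grow to the right and rows downward; lengths in m; the calibration is good to about 2 mm. A picture is of the moment at which its call begins: read the wrist's pose just before it. There is no depth.
- sign_off(): hands the job in; it is judged then, once.
The state is a dict: "clock": time; "qpos": joint angles; "qd": joint speeds; "effort": joint torques, N m; "position": TCP position; "ee_rot": TCP orientation; "contact_force": force on the tool from outside, world axes, zero at the start; "moment": the same for the moment, N m; "width": finger opening in m; "gripper_force": force on a finger pad.
Only numpy, scipy, OpenCV 4.12 (cv2) and the standard library are available. Lean on these libraries where they do the work, as an engineer would, in place of code of your own. Each camera call takes 0.05 s, during which the arm holds its last target. There are 200 camera calls.

## Working session

There is one attempt and no reset: what is moved stays moved. The work goes in short steps, Python scripts to look and compute and a tool call to move; the robot and the scene stay as the last step left them, time stands still between calls to the robot, and variables do not carry over. Pictures are saved under pics/ and viewed, at most 10 in all, crops included, and the job is handed in when it is done.

Besides the shell and the picture viewer there is one more tool, called after "Request:" in YAML: its name, and indented under it one key for each argument. send_rows: Moves the arm, as the interface text tells. Its arguments: {"type":"object","properties":{"increments":{"type":"array"},"newtons":{"type":"number"}},"required":["increments"]}

```bash
mkdir -p pics
cat > h.py <<'E'
import numpy as np, cv2
from scipy.spatial.transform import Rotation as R
from rig import get_state, optics, sign_off
def snap(n):
    s=get_state(); d=optics.get_image(n); d={k:(np.array(v) if k!='name' else v) for k,v in d.items()}
    if n=='wrist':
        q=np.array(s['ee_rot']); T=np.eye(4); T[:3,:3]=R.from_quat(q[[1,2,3,0]]).as_matrix(); T[:3,3]=s['position']
        W=T@d['T_tool_cam']
        d['C']=W[:3,3]; d['Rwc']=W[:3,:3]
    else:
        Rm=cv2.Rodrigues(d['rvec'].astype(float))[0]; d['Rwc']=Rm.T; d['C']=-Rm.T@d['tvec'].ravel()
    return d
def ray(d,uv):
    v=d['Rwc']@np.linalg.inv(d['K'])@np.array([uv[0],uv[1],1.]); return d['C'],v/np.linalg.norm(v)
def onz(d,uv,z):
    c,v=ray(d,uv); return c+v*(z-c[2])/v[2]
def proj(d,P):
    p=d['K']@(d['Rwc'].T@(np.array(P,float)-d['C'])); return p[:2]/p[2]
def tri(d1,u1,d2,u2):
    c1,a=ray(d1,u1); c2,b=ray(d2,u2)
    s=np.linalg.lstsq(np.c_[a,-b],c2-c1,rcond=None)[0]
    p,q=c1+s[0]*a,c2+s[1]*b
    return (p+q)/2,np.linalg.norm(p-q)
E
python3 - <<'E'
from h import *
import pickle
D={n:snap(n) for n in('scene','side','wrist')}
pickle.dump(D,open('d0.pkl','wb'))
for n in D:
    cv2.imwrite(f'pics/{n}0.png',cv2.resize(D[n]['pixels'],(800,600),interpolation=cv2.INTER_CUBIC))
    print(n,D[n]['C'].round(3),D[n]['Rwc'][:,2].round(3),D[n]['K'].round(1).tolist())
print(D['wrist']['T_tool_cam'].round(3),get_state())
E
```

```text
scene [1.284 0.221 0.94 ] [-0.671 -0.193 -0.716] [[369.8, 0.0, 251.5], [0.0, 369.8, 191.1], [0.0, 0.0, 1.0]]
side [ 0.426 -1.088  0.806] [ 0.077  0.851 -0.52 ] [[437.1, 0.0, 253.7], [0.0, 437.1, 195.4], [0.0, 0.0, 1.0]]
wrist [0.575 0.079 0.372] [-0.002 -0.307 -0.952] [[269.3, 0.0, 253.4], [0.0, 269.3, 184.6], [0.0, 0.0, 1.0]]
[[-0.    -0.952 -0.308  0.079]
 [ 1.     0.    -0.001  0.   ]
 [ 0.001 -0.308  0.952 -0.162]
 [ 0.     0.     0.     1.   ]] {'clock': 0.15, 'qpos': array([-1.20989848e-01,  2.76457566e-01,  1.50583822e+00, -6.45033644e-06,
        1.36069926e+00, -1.21008192e-01]), 'qd': array([-0.00013459, -0.00191979, -0.00346228, -0.00141521, -0.00090974,
        0.00065506]), 'effort': array([ 9.65923646e-04, -4.17143512e+01, -2.46032345e+01, -1.26433165e-04,
        7.58384820e-03, -3.43765259e-05]), 'position': array([5.74580253e-01, 4.90379646e-05, 2.10435610e-01]), 'ee_rot': array([-5.50098634e-04,  7.07099644e-01,  7.07113570e-01, -4.34831039e-04]), 'contact_force': array([-0.31016305, -0.02101379, -0.40905857]), 'moment': array([-0.01059374,  0.00381009, -0.01571068]), 'gripper_force': 0.0, 'width': 0.08552541926172666}
```

View pics/scene0.png

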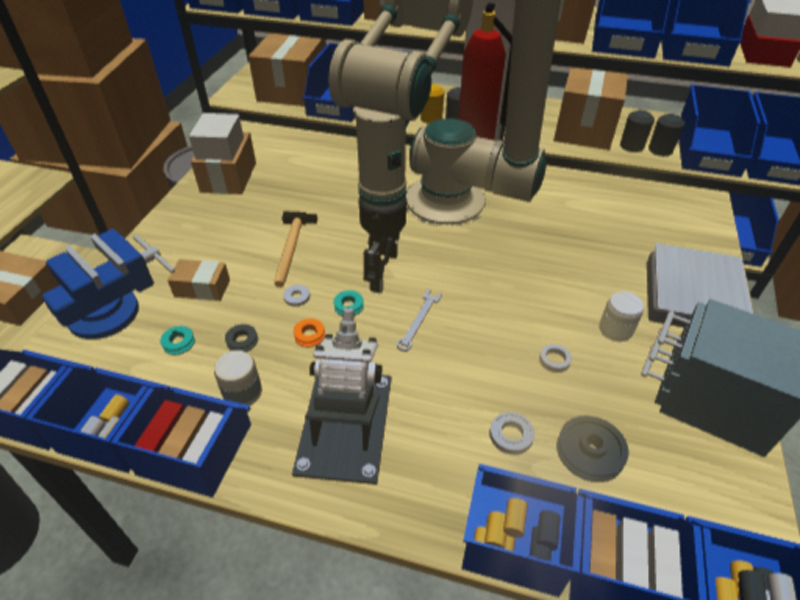

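View pics/side0.png

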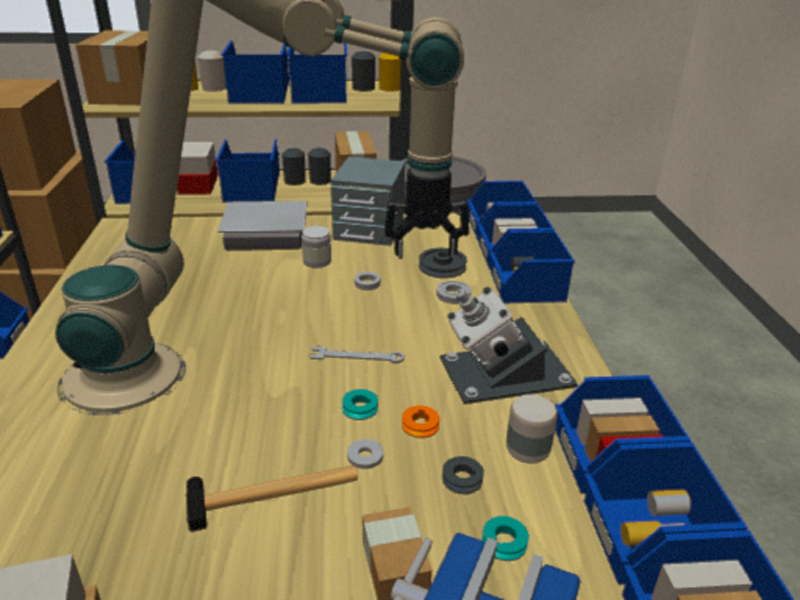

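The scene view (800x600) shows the spacer at (555,357), the collar at (296,294), the dark pulley at (240,337) and the shaft at (348,320). In the side view they are at (368,281), (365,453), (462,474) and (467,305). Next: first measurements and a crop montage.

Run:
```python
from h import *
import pickle
D=pickle.load(open('d0.pkl','rb'))
k=.64
pts={'spacer':((555,357),(368,281),.018),'collar':((296,293),(365,452),.012),'pulley':((240,336),(462,473),.02),'shaftend':((348,310),(466,298),.198)}
for n,(a,b,z) in pts.items():
    a=np.array(a)*k;b=np.array(b)*k
    print(n,onz(D['scene'],a,z).round(3),onz(D['side'],b,z).round(3),*[np.round(x,4) for x in tri(D['scene'],a,D['side'],b)])
def crop(n,c,w,h,f):
    x,y=int(c[0]*k-w/2),int(c[1]*k-h/2); print(n,x,y,f)
    return cv2.resize(D[n]['pixels'][y:y+h,x:x+w],None,fx=f,fy=f,interpolation=cv2.INTER_CUBIC)
m=np.vstack([np.hstack([crop('scene',(346,340),50,37,8),crop('side',(480,325),50,37,8)]),
 np.hstack([crop('scene',(240,336),50,37,8),crop('side',(462,473),50,37,8)])])
cv2.imwrite('pics/m1.png',m)
```

```text
spacer [0.49  0.334 0.018] [0.485 0.313 0.018] [0.4843 0.3339 0.0081] 0.0041
collar [ 0.456 -0.246  0.012] [ 0.455 -0.251  0.012] [ 0.4549 -0.2473  0.009 ] 0.0018
pulley [ 0.613 -0.306  0.02 ] [ 0.606 -0.316  0.02 ] [ 0.608  -0.3094  0.0132] 0.0007
shaftend [ 0.637 -0.048  0.198] [ 0.64  -0.075  0.198] [ 0.6385 -0.0525  0.1899] 0.0148
scene 196 199 8
side 282 189 8
scene 128 196 8
side 270 284 8
```

View pics/m1.png

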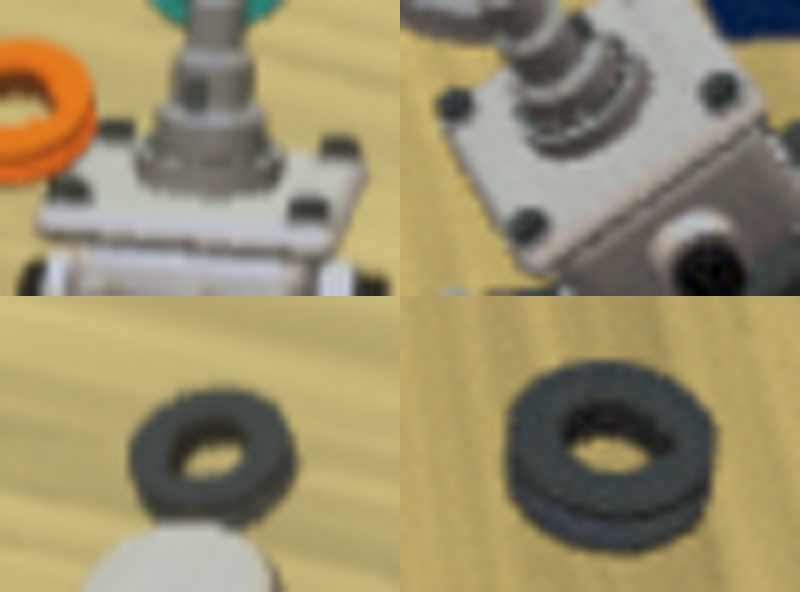

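View pics/wrist0.png

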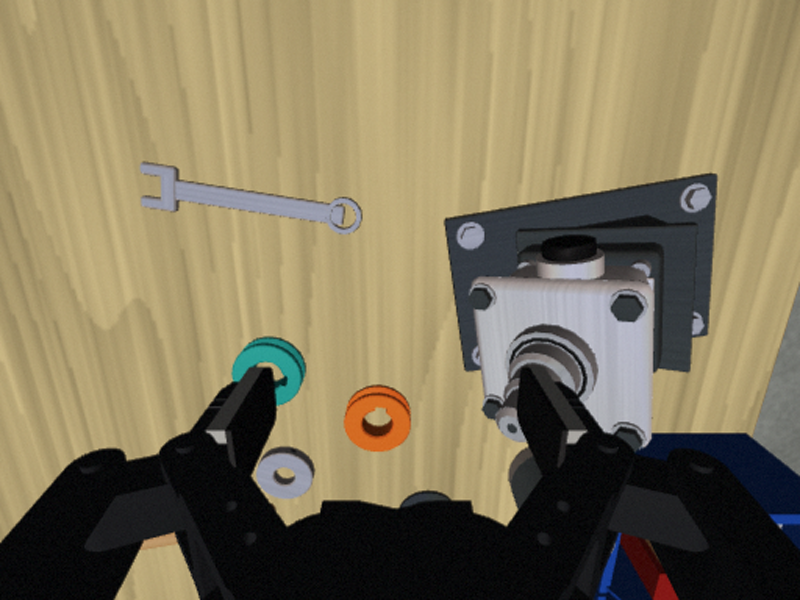

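The montage shows the four flange bolts in both views and the key as a dark patch at (195,95) of the scene crop, slightly to -y of the shaft. The wrist view shows the bolts at (482,296), (628,306), (628,436) and (492,407), and the collar at (286,472). I'll triangulate the bolts from all three views to get the shaft pose.

```bash
cat >> h.py <<'E'
def triN(obs):
    A=np.zeros((3,3));b=np.zeros(3)
    for d,u in obs:
        c,v=ray(d,u); M=np.eye(3)-np.outer(v,v); A+=M;b+=M@c
    p=np.linalg.solve(A,b); return p,[np.round(proj(d,p)-u,1) for d,u in obs]
E
python3 - <<'E'
from h import *
import pickle
D=pickle.load(open('d0.pkl','rb'))
S=lambda x,y:np.array([x,y])/8+[196-.5,199-.5]
I=lambda x,y:np.array([x,y])/8+[282-.5,189-.5]
W=lambda x,y:np.array([x,y])*.64-.2
B={'lo-':(S(116,128),I(127,226),W(492,407)),'hi-':(S(70,190),I(320,90),W(628,436)),'lo+':(S(342,147),I(53,104),W(482,296)),'hi+':(S(308,210),I(177,25),W(628,306))}
P={}
for n,o in B.items():
    P[n],e=triN(list(zip([D['scene'],D['side'],D['wrist']],o))); print(n,P[n].round(4),np.array(e).tolist())
c=sum(P.values())/4
x=(P['hi-']+P['hi+']-P['lo-']-P['lo+'])/2; y=(P['lo+']+P['hi+']-P['lo-']-P['hi-'])/2
z=np.cross(x,y); z/=np.linalg.norm(z)
print('c',c,'x',x,np.linalg.norm(x),'y',y,np.linalg.norm(y),'z',z,np.degrees(np.arccos(z[2])))
yaw=[np.arctan2(x[1],x[0]),np.arctan2(-y[0],y[1])]; print('yaw',yaw)
E
```

```text
lo- [ 0.6408 -0.0889  0.121 ] [[0.4, 0.1], [-0.0, 0.1], [0.2, 1.1]]
hi- [ 0.7077 -0.0767  0.1678] [[0.3, 0.2], [0.2, 0.0], [-0.4, 1.0]]
lo+ [ 0.6275 -0.0073  0.1212] [[0.2, 0.1], [0.3, -0.1], [-1.0, 0.8]]
hi+ [0.6848 0.     0.1563] [[0.5, -0.0], [4.5, -2.2], [-19.0, -0.3]]
c [ 0.66520233 -0.04324236  0.14156258] x [0.06207168 0.0097762  0.04098388] 0.07502097501418932 y [-0.01805663  0.07919006 -0.00560028] 0.08141541858525514 z [-0.54275065 -0.06453477  0.83741089] 33.132282698747105
yaw [np.float64(0.15621531689308213), np.float64(0.22418363459288312)]
```

Run:
```python
from h import *
import pickle
D=pickle.load(open('d0.pkl','rb'))
S=lambda x,y:np.array([x,y])/8+[196-.5,199-.5]
I=lambda x,y:np.array([x,y])/8+[282-.5,189-.5]
W=lambda x,y:np.array([x,y])*.64-.2
sc,si,wr=D['scene'],D['side'],D['wrist']
P={'lo-':triN([(sc,S(116,128)),(si,I(127,226)),(wr,W(492,407))])[0],'hi-':triN([(sc,S(70,190)),(si,I(320,90)),(wr,W(628,436))])[0],
'lo+':triN([(sc,S(342,147)),(si,I(53,104)),(wr,W(482,296))])[0]}
P['hi+'],e=triN([(sc,S(308,210)),(wr,W(628,306))]);print(P['hi+'],e)
c=sum(P.values())/4
x=(P['hi-']+P['hi+']-P['lo-']-P['lo+'])/2; y=(P['lo+']+P['hi+']-P['lo-']-P['hi-'])/2
z=np.cross(x,y); z/=np.linalg.norm(z)
print('c',c,'x',x,np.linalg.norm(x),'y',y,np.linalg.norm(y),'z',z,np.degrees(np.arccos(z[2])))
yaw=np.mean([np.arctan2(x[1],x[0]),np.arctan2(-y[0],y[1])]); print('yaw',np.arctan2(x[1],x[0]),np.arctan2(-y[0],y[1]))
t=np.radians(35)
Z=np.array([-np.sin(t)*np.cos(yaw),-np.sin(t)*np.sin(yaw),np.cos(t)]);Y=np.array([-np.sin(yaw),np.cos(yaw),0]);X=np.cross(Y,Z)
sh=c+Z*.005; print('shoulder',sh,'end',sh+Z*.056,'X',X,'Y',Y,'Z',Z)
for n,d,o in(('scene',sc,(196,199)),('side',si,(282,189)),('wrist',wr,None)):
    for h in(0,.015,.035,.056):
        p=proj(d,sh+Z*h); print(n,h,((p-o+.5)*8).round(0) if o else (p/.64).round(0))
k,e=triN([(sc,S(195,95)),(si,I(177,25))]); r=k-sh; print('key',k,e,r@X,r@Y,r@Z)
np.savez('sh.npz',sh=sh,X=X,Y=Y,Z=Z)
```

```text
[0.69439717 0.0031033  0.16797169] [array([0.3, 0.1]), array([-0.1,  1.1])]
c [ 0.66760038 -0.04247191  0.14446943] x [0.06686777 0.01131711 0.04679758] 0.0823977514253022 y [-0.01326054  0.08073097  0.00021342] 0.08181305789419525 z [-0.56008555 -0.09417323  0.82306475] 34.607226120598206
yaw 0.1676573347568709 0.1628022384004362
shoulder [ 0.66477155 -0.04294361  0.14856519] end [ 0.63308873 -0.04822672  0.1944377 ] X [0.80799567 0.1347333  0.57357644] Y [-0.16447899  0.98638059  0.        ] Z [-0.56576466 -0.09434127  0.81915204]
scene 0 [213. 155.]
scene 0.015 [215. 113.]
scene 0.035 [217.  57.]
scene 0.056 [220.  -2.]
side 0 [178.  89.]
side 0.015 [158.  62.]
side 0.035 [130.  26.]
side 0.056 [101. -13.]
wrist 0 [548. 369.]
wrist 0.015 [540. 381.]
wrist 0.035 [528. 400.]
wrist 0.056 [514. 423.]
key [ 0.66227136 -0.04760533  0.17723325] [array([ 0.3, -0.3]), array([0.3, 0.2])] 0.01379508814854872 -0.00418700274874218 0.02533781325723947
```

Request:
send_rows:
  increments:
    - {"gripper": -1,"linear": [-0.044,0.16,-0.03],"delta_rot": [0,0,0]}
    - {"gripper": -1,"linear": [-0.088,0.325,-0.1],"delta_rot": [0,0,0]}
    - {"gripper": -1,"linear": [-0.088,0.325,-0.1],"delta_rot": [0,0,0]}
    - {"gripper": -1,"linear": [-0.088,0.325,-0.1],"delta_rot": [0,0,0]}
    - {"gripper": -1,"linear": [-0.088,0.325,-0.1],"delta_rot": [0,0,0]}
    - {"gripper": -1,"linear": [-0.088,0.325,-0.1],"delta_rot": [0,0,0]}
    - {"gripper": -1,"linear": [-0.088,0.325,-0.1],"delta_rot": [0,0,0]}
    - {"gripper": -1,"linear": [-0.088,0.325,-0.1],"delta_rot": [0,0,0]}

```text
clock: 0.95
position: [0.4835, 0.3295, 0.1086]
ee_rot: [-0.002, 0.705, 0.709, -0.001]
contact_force: [-0.7, -0.4, 0.1]
width: 0.0855
gripper_force: 0.0
```

```bash
cat >> h.py <<'E'
def blobs(d,mask,amin=300):
    cs,_=cv2.findContours(mask.astype(np.uint8),cv2.RETR_CCOMP,cv2.CHAIN_APPROX_NONE)
    out=[]
    for c in cs:
        if len(c)>5 and cv2.contourArea(c)>amin:
            h=cv2.convexHull(c); e=cv2.fitEllipse(h if len(h)>5 else c); out.append((cv2.contourArea(c),e))
    return out
E
python3 - <<'E'
from h import *
import pickle
d=snap('wrist'); pickle.dump(d,open('d1.pkl','wb'))
print(get_state()['position'])
hsv=cv2.cvtColor(d['pixels'],cv2.COLOR_BGR2HSV)
m=(hsv[...,1]<50)&(hsv[...,2]>90)
for a,e in blobs(d,m): print(a,np.round(e[0],1),np.round(e[1],1),onz(d,e[0],.018).round(4))
cv2.imwrite('pics/w1.png',d['pixels'])
E
```

```text
[0.48485978 0.32725035 0.10945991]
3983.0 [442.1 232.9] [63.6 81.4] [0.6801 0.2757 0.018 ]
1054.0 [442.4 234.5] [33.1 42.3] [0.6809 0.2739 0.018 ]
2893.0 [253.5 175.4] [60.2 62.7] [0.4832 0.3367 0.018 ]
1301.0 [253.6 175.8] [40.8 42.1] [0.4833 0.3362 0.018 ]
6755.5 [55.7 18. ] [ 97.9 134.7] [0.3192 0.4705 0.018 ]
```

View pics/w1.png

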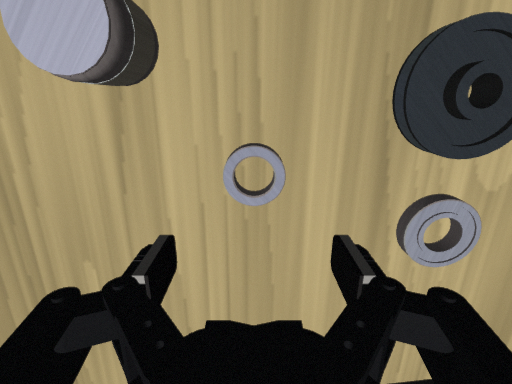

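The spacer is centred at (253.5,175.5) in the wrist view, about 62 px across, which matches its size. Its position is (0.483,0.3365).

Request:
send_rows:
  increments:
    - {"gripper": -1,"linear": [-0.004,0.0115,-0.05],"delta_rot": [0,0,0]}
    - {"gripper": -1,"linear": [-0.004,0.0115,-0.09],"delta_rot": [0,0,0]}
    - {"gripper": -1,"linear": [-0.004,0.0115,-0.107],"delta_rot": [0,0,0]}
    - {"gripper": -1,"linear": [-0.004,0.0115,-0.107],"delta_rot": [0,0,0]}
    - {"gripper": -1,"linear": [-0.004,0.0115,-0.107],"delta_rot": [0,0,0]}

```text
clock: 1.5
position: [0.4841, 0.3358, 0.0048]
ee_rot: [0.0, 0.708, 0.707, 0.0]
contact_force: [-0.0, 0.1, 0.5]
width: 0.0851
gripper_force: 0.0
```

Request:
send_rows:
  increments:
    - {"gripper": 1,"linear": [0,0,0],"delta_rot": [0,0,0]}
    - {"gripper": 1,"linear": [0,0,0],"delta_rot": [0,0,0]}
    - {"gripper": 1,"linear": [0,0,0],"delta_rot": [0,0,0]}
    - {"gripper": 1,"linear": [0,0,0],"delta_rot": [0,0,0]}
    - {"gripper": 1,"linear": [0,0,0],"delta_rot": [0,0,0]}
  newtons: 60

```text
clock: 2.0
position: [0.4832, 0.3366, 0.0045]
ee_rot: [0.0, 0.707, 0.707, 0.0]
contact_force: [-0.9, 0.8, -0.5]
width: 0.0123
gripper_force: 0.0
```

Run:
```python
from h import *
d=snap('wrist'); s=get_state(); print(s['position'],s['width'],s['contact_force'],s['gripper_force'])
a=d['pixels']; b=snap('side')['pixels']; print(b.shape)
cv2.imwrite('pics/w2.png',np.vstack([np.hstack([a[90:384,100:420],cv2.resize(b[130:240,180:300],(320,294),interpolation=cv2.INTER_CUBIC)])]))
```

```text
[0.48307759 0.33656582 0.00436284] 0.0049181498192883595 [-0.80444742  0.21184528  0.76618524] 0.0
(384, 512, 3)
```

View pics/w2.png

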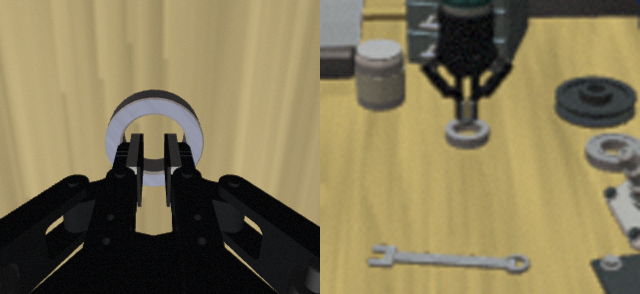

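The fingers closed above the ring: the tips sit further back than I assumed. The ring hasn't moved. I'll raise, open and try lower.

Request:
send_rows:
  increments:
    - {"gripper": 1,"linear": [0,0,0.035],"delta_rot": [0,0,0]}
    - {"gripper": -1,"linear": [0,0,0.035],"delta_rot": [0,0,0]}
    - {"gripper": -1,"linear": [0,0,0.035],"delta_rot": [0,0,0]}
    - {"gripper": -1,"linear": [0,0,0.035],"delta_rot": [0,0,0]}
    - {"gripper": -1,"linear": [0,0,0.035],"delta_rot": [0,0,0]}
    - {"gripper": -1,"linear": [0,0,0.035],"delta_rot": [0,0,0]}

```text
clock: 2.7
position: [0.4825, 0.3362, 0.0383]
ee_rot: [-0.0, 0.707, 0.707, -0.001]
contact_force: [-0.3, 0.0, 0.4]
width: 0.0723
gripper_force: 0.0
```

Request:
send_rows:
  increments:
    - {"gripper": -1,"linear": [0,0,-0.03],"delta_rot": [0,0,0]}
    - {"gripper": -1,"linear": [0,0,-0.04],"delta_rot": [0,0,0]}
    - {"gripper": -1,"linear": [0,0,-0.044],"delta_rot": [0,0,0]}
    - {"gripper": -1,"linear": [0,0,-0.044],"delta_rot": [0,0,0]}

```text
clock: 3.1
position: [0.4826, 0.3363, -0.0055]
ee_rot: [-0.0, 0.707, 0.707, -0.001]
contact_force: [-0.0, -0.2, 0.9]
width: 0.0855
gripper_force: 0.0
```

Request:
send_rows:
  increments:
    - {"gripper": 1,"linear": [0,0,0],"delta_rot": [0,0,0]}
    - {"gripper": 1,"linear": [0,0,0],"delta_rot": [0,0,0]}
  newtons: 60

```text
clock: 3.3
position: [0.4837, 0.3369, -0.004]
ee_rot: [0.0, 0.707, 0.707, 0.001]
contact_force: [-0.0, 0.1, 0.3]
width: 0.0589
gripper_force: 0.0
```

Request:
send_rows:
  increments:
    - {"gripper": 1,"linear": [0,0,0],"delta_rot": [0,0,0]}

```text
clock: 3.4
position: [0.4835, 0.3367, -0.0041]
ee_rot: [0.0, 0.707, 0.707, 0.001]
contact_force: [-0.0, -0.6, -0.7]
width: 0.0438
gripper_force: 0.0
```

Request:
send_rows:
  increments:
    - {"gripper": -1,"linear": [0,0,0.015],"delta_rot": [0,0,0]}
    - {"gripper": -1,"linear": [0,0,0.015],"delta_rot": [0,0,0]}
    - {"gripper": -1,"linear": [0,0,0.015],"delta_rot": [0,0,0]}
    - {"gripper": -1,"linear": [0,0,0.015],"delta_rot": [0,0,0]}
    - {"gripper": -1,"linear": [0,0,0.01],"delta_rot": [0,0,0]}
    - {"gripper": -1,"linear": [0,0,-0.005],"delta_rot": [0,0,0]}
    - {"gripper": -1,"linear": [0,0,-0.01],"delta_rot": [0,0,0]}
    - {"gripper": -1,"linear": [0,0,-0.012],"delta_rot": [0,0,0]}

```text
clock: 4.2
position: [0.4822, 0.336, -0.0181]
ee_rot: [-0.0, 0.707, 0.707, -0.001]
contact_force: [0.1, -0.7, 0.3]
width: 0.0853
gripper_force: 0.0
```

Run:
```python
from h import *
d=snap('wrist'); s=get_state(); print(s['position'],s['width'],s['contact_force'],s['gripper_force'])
a=d['pixels']; b=snap('side'); 
p=proj(b,s['position']);print('tcp in side',p, 'wrist tcp',proj(d,s['position']))
x,y=int(p[0])-45,int(p[1])-50
cv2.imwrite('pics/w3.png',np.hstack([cv2.resize(a[90:384,100:420],None,fx=1.25,fy=1.25),cv2.resize(b['pixels'][y:y+80,x:x+90],(400,368),interpolation=cv2.INTER_CUBIC)]))
```

```text
[ 0.48243454  0.33616743 -0.01790916] 0.08547603780130726 [-0.15613181  1.05697603  0.08609734] 0.0
tcp in side [234.62660172 185.19019668] wrist tcp [253.56017368 223.1297004 ]
```

View pics/w3.png

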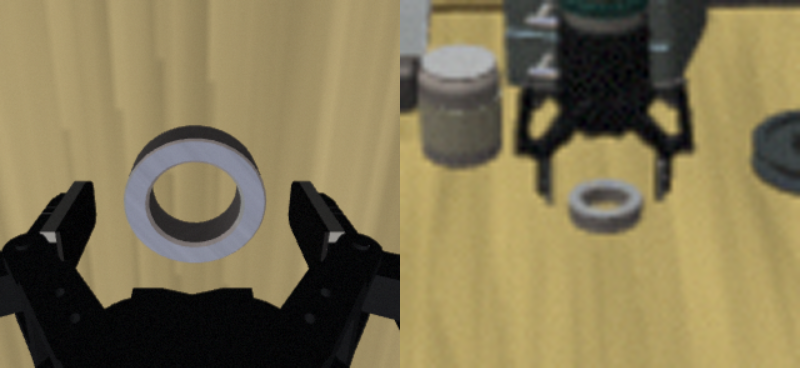

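The tips now sit about 12 mm above the counter, below the ring's top face. Closing.

Request:
send_rows:
  increments:
    - {"gripper": 1,"linear": [0,0,0],"delta_rot": [0,0,0]}
    - {"gripper": 1,"linear": [0,0,0],"delta_rot": [0,0,0]}
    - {"gripper": 1,"linear": [0,0,0],"delta_rot": [0,0,0]}
  newtons: 60

```text
clock: 4.6
position: [0.4835, 0.3368, -0.0157]
ee_rot: [0.0, 0.707, 0.707, 0.001]
contact_force: [-0.7, -0.1, 4.2]
width: 0.0594
gripper_force: 64.2
```

Run:
```python
from h import *
f=np.load('sh.npz');Z=f['Z'];X=f['X'];Y=f['Y'];sh=np.array([.6625,-.0433,.152]);np.savez('sh.npz',sh=sh,X=X,Y=Y,Z=Z)
Rc=np.array([[0,1,0],[1,0,0],[0,0,-1.]]).T
Rt=np.c_[Y,X,-Z]
print(R.from_matrix(Rt@Rc.T).as_rotvec())
p=sh+Z*(.09-.0157); print(p,p-[.483,.3365,-.017])
```

```text
[ 0.05046512 -0.60945735  0.1600549 ]
[ 0.62046369 -0.05030956  0.212863  ] [ 0.13746369 -0.38680956  0.229863  ]
```

Request:
send_rows:
  increments:
    - {"gripper": 1,"linear": [0,0,0.05],"delta_rot": [0,0,0]}
    - {"gripper": 1,"linear": [0,0,0.1],"delta_rot": [0,0,0]}
    - {"gripper": 1,"linear": [0,0,0.15],"delta_rot": [0,0,0]}
    - {"gripper": 1,"linear": [0,-0.02,0.2],"delta_rot": [0,0,0]}
    - {"gripper": 1,"linear": [0,-0.02,0.24],"delta_rot": [0,0,0]}

```text
clock: 5.1
position: [0.4824, 0.3147, 0.2253]
ee_rot: [0.001, 0.707, 0.707, -0.0]
contact_force: [1.2, -0.2, -2.3]
width: 0.059
gripper_force: 67.3
```

Request:
send_rows:
  increments:
    - {"gripper": 1,"linear": [0.115,-0.371,0.03],"delta_rot": [0.0505,-0.6095,0.16]}
    - {"gripper": 1,"linear": [0.115,-0.371,0.03],"delta_rot": [0.0505,-0.6095,0.16]}
    - {"gripper": 1,"linear": [0.115,-0.371,0.03],"delta_rot": [0.0505,-0.6095,0.16]}
    - {"gripper": 1,"linear": [0.115,-0.371,0.03],"delta_rot": [0.0505,-0.6095,0.16]}
    - {"gripper": 1,"linear": [0.115,-0.371,0.03],"delta_rot": [0.0505,-0.6095,0.16]}
    - {"gripper": 1,"linear": [0.115,-0.371,0.03],"delta_rot": [0.0505,-0.6095,0.16]}
    - {"gripper": 1,"linear": [0.115,-0.371,0.03],"delta_rot": [0.0505,-0.6095,0.16]}
    - {"gripper": 1,"linear": [0.115,-0.371,0.03],"delta_rot": [0.0505,-0.6095,0.16]}

```text
clock: 5.9
position: [0.5946, -0.0489, 0.2523]
ee_rot: [0.194, 0.616, 0.728, 0.229]
contact_force: [1.0, -0.1, -2.5]
width: 0.059
gripper_force: 67.3
```

Request:
send_rows:
  increments:
    - {"gripper": 1,"linear": [0,0,0],"delta_rot": [0,0,0]}
    - {"gripper": 1,"linear": [0,0,0],"delta_rot": [0,0,0]}
    - {"gripper": 1,"linear": [0,0,0],"delta_rot": [0,0,0]}

```text
clock: 6.2
position: [0.5945, -0.0463, 0.2513]
ee_rot: [0.193, 0.616, 0.728, 0.229]
contact_force: [0.1, 0.5, -2.2]
width: 0.0596
gripper_force: 67.3
```

Run:
```python
from h import *
import pickle
s=get_state(); d=snap('wrist'); b=snap('side'); pickle.dump((s,d,b),open('d2.pkl','wb'))
print(s['position'],s['ee_rot'],s['qpos'])
f=np.load('sh.npz');sh=f['sh'];Z=f['Z']
for h in(0,.015,.035,.056):print(h,proj(d,sh+Z*h).round(1),proj(b,sh+Z*h).round(1))
x,y=265,140
cv2.imwrite('pics/w4.png',np.hstack([d['pixels'][0:300,100:420],cv2.resize(b['pixels'][y:y+100,x:x+100],(480,300) if 0 else (300,300),interpolation=cv2.INTER_CUBIC)]))
```

```text
[ 0.59446917 -0.04627964  0.25131036] [0.1928844  0.61646025 0.72818798 0.22916071] [-0.39719026  0.00755157  1.90889915  0.46646091  0.74960821 -0.83068527]
0 [252.6 181.6] [303.  198.7]
0.015 [252.5 185.8] [300.5 195.3]
0.035 [252.3 192.2] [297.1 190.8]
0.056 [252.2 200. ] [293.4 185.9]
```

View pics/w4.png

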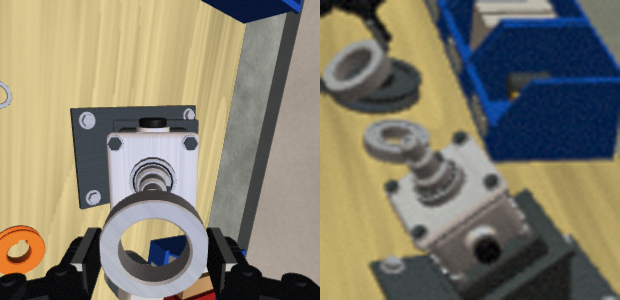

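The wrist view shows the +Y bolts near (215,143) and (292,143), and the shoulder around (252,178), close to where I projected it. I'll refine with the bolt blobs.

Run:
```python
from h import *
import pickle
s,d,b=pickle.load(open('d2.pkl','rb'))
f=np.load('sh.npz');sh,X,Y,Z=[f[k] for k in('sh','X','Y','Z')]
Rt=np.c_[Y,X,-Z];q=np.array(s['ee_rot']);Rm=R.from_quat(q[[1,2,3,0]]).as_matrix()
print('rot err tool->target',R.from_matrix(Rt@Rm.T).as_rotvec().round(4))
for a in(-1,1): print('pred',a,proj(d,sh+Z*-.005+.041*(Y+a*X)).round(1),proj(d,sh+Z*-.012+.041*(Y+a*X)).round(1))
g=cv2.cvtColor(d['pixels'],cv2.COLOR_BGR2GRAY)[125:165,200:310]
for a,e in blobs(d,g<90,15): print(a,np.round(e[0],1)+[200,125],np.round(e[1],1))
gs=cv2.cvtColor(b['pixels'],cv2.COLOR_BGR2GRAY)
x,y=280,175
cv2.imwrite('pics/w5.png',np.hstack([cv2.resize(b['pixels'][y:y+40,x:x+40],(400,400),interpolation=cv2.INTER_CUBIC),cv2.resize(d['pixels'][130:210,212:292],(400,400),interpolation=cv2.INTER_CUBIC)]))
```

```text
rot err tool->target [-0.0012 -0.0027 -0.0011]
pred -1 [214.2 143.6] [215.1 142.6]
pred 1 [290.9 143.6] [290.1 142.5]
104.5 [290.1 143.3] [12.2 13.1]
106.5 [214.3 143.3] [12.3 12.9]
653.5 [405.5 227.3] [123.6 442.9]
```

View pics/w5.png

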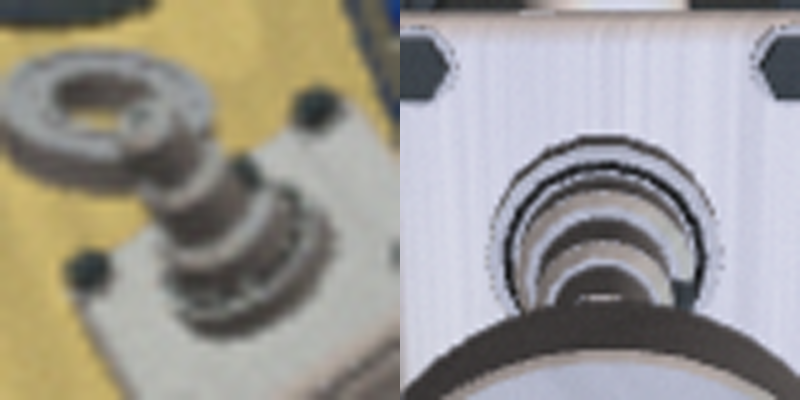

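Request:
send_rows:
  increments:
    - {"gripper": 1,"linear": [0,-0.0083,-0.001],"delta_rot": [-0.001,-0.003,-0.001]}
    - {"gripper": 1,"linear": [0.022,-0.0048,-0.032],"delta_rot": [-0.001,-0.003,-0.001]}
    - {"gripper": 1,"linear": [0.043,-0.0012,-0.063],"delta_rot": [-0.001,-0.003,-0.001]}
    - {"gripper": 1,"linear": [0.043,-0.0012,-0.063],"delta_rot": [-0.001,-0.003,-0.001]}
    - {"gripper": 1,"linear": [0.043,-0.0012,-0.063],"delta_rot": [-0.001,-0.003,-0.001]}

```text
clock: 6.8
position: [0.6386, -0.0477, 0.1886]
ee_rot: [0.195, 0.616, 0.728, 0.23]
contact_force: [-0.5, 0.1, -2.3]
width: 0.0592
gripper_force: 67.3
```

Request:
send_rows:
  increments:
    - {"gripper": 1,"linear": [0.0105,0.0018,-0.0165],"delta_rot": [0,0,0]}
    - {"gripper": 1,"linear": [0.0185,0.0031,-0.0281],"delta_rot": [0,0,0]}
    - {"gripper": 1,"linear": [0.0242,0.004,-0.0363],"delta_rot": [0,0,0]}
    - {"gripper": 1,"linear": [0.0287,0.0048,-0.0429],"delta_rot": [0,0,0]}
    - {"gripper": 1,"linear": [0.0287,0.0048,-0.0429],"delta_rot": [0,0,0]}

```text
clock: 7.3
position: [0.667, -0.0426, 0.1457]
ee_rot: [0.194, 0.616, 0.728, 0.23]
contact_force: [0.0, 4.1, -4.5]
width: 0.0596
gripper_force: 67.0
```

Request:
send_rows:
  increments:
    - {"gripper": 1,"linear": [0.0023,0.0004,-0.0033],"delta_rot": [0,0,0]}
    - {"gripper": 1,"linear": [0.005,0.0008,-0.0073],"delta_rot": [0,0,0]}
    - {"gripper": 1,"linear": [0.005,0.0008,-0.0073],"delta_rot": [0,0,0]}

```text
clock: 7.6
position: [0.6716, -0.0415, 0.1394]
ee_rot: [0.195, 0.616, 0.728, 0.231]
contact_force: [-3.3, 5.5, 0.9]
width: 0.0592
gripper_force: 67.7
```

Request:
send_rows:
  increments:
    - {"gripper": 1,"linear": [0.0011,0.0002,-0.0016],"delta_rot": [0,0,0]}
    - {"gripper": 1,"linear": [0.0017,0.0003,-0.0025],"delta_rot": [0,0,0]}

```text
clock: 7.8
position: [0.6719, -0.0414, 0.1392]
ee_rot: [0.195, 0.615, 0.728, 0.231]
contact_force: [-31.9, -1.2, 28.5]
width: 0.0595
gripper_force: 72.0
```

Request:
send_rows:
  increments:
    - {"gripper": -1,"linear": [-0.0011,-0.0002,0.0016],"delta_rot": [0,0,0]}
    - {"gripper": -1,"linear": [-0.0011,-0.0002,0.0016],"delta_rot": [0,0,0]}
    - {"gripper": -1,"linear": [-0.0011,-0.0002,0.0016],"delta_rot": [0,0,0]}
    - {"gripper": -1,"linear": [-0.0011,-0.0002,0.0016],"delta_rot": [0,0,0]}
    - {"gripper": -1,"linear": [-0.023,-0.0038,0.033],"delta_rot": [0,0,0]}
    - {"gripper": -1,"linear": [-0.045,-0.0075,0.065],"delta_rot": [0,0,0]}
    - {"gripper": -1,"linear": [-0.068,-0.0113,0.098],"delta_rot": [0,0,0]}
    - {"gripper": -1,"linear": [-0.068,-0.0113,0.098],"delta_rot": [0,0,0]}

```text
clock: 8.6
position: [0.6074, -0.0555, 0.2406]
ee_rot: [0.2, 0.615, 0.726, 0.231]
contact_force: [1.1, -1.4, 0.4]
width: 0.0853
gripper_force: 0.0
```

Run:
```python
from h import *
import pickle
s=get_state(); d=snap('wrist'); pickle.dump((s,d),open('d3.pkl','wb'))
print(s['position'],s['contact_force'],s['width'])
f=np.load('sh.npz');sh=f['sh'];Z=f['Z']
for h in(.018,.0275,.056):print(h,proj(d,sh+Z*h).round(1))
D=pickle.load(open('d0.pkl','rb'))
print('filter',onz(D['side'],np.array([536,405])*.64,.096),onz(D['scene'],np.array([236,362])*.64,.096))
w=d['pixels'];c=proj(d,sh+Z*.03).astype(int);x,y=c[0]-50,c[1]-38;print(x,y)
cv2.imwrite('pics/w6.png',cv2.resize(w[y:y+75,x:x+100],(800,600),interpolation=cv2.INTER_CUBIC))
```

```text
[ 0.60738867 -0.0554742   0.24062485] [ 1.08112611 -1.3968056   0.37837908] 0.08527643152162807
0.018 [247.9 179.9]
0.0275 [247.9 183. ]
0.056 [247.5 193.5]
filter [ 0.73332634 -0.24784673  0.096     ] [ 0.72820458 -0.24073056  0.096     ]
197 145
```

View pics/w6.png

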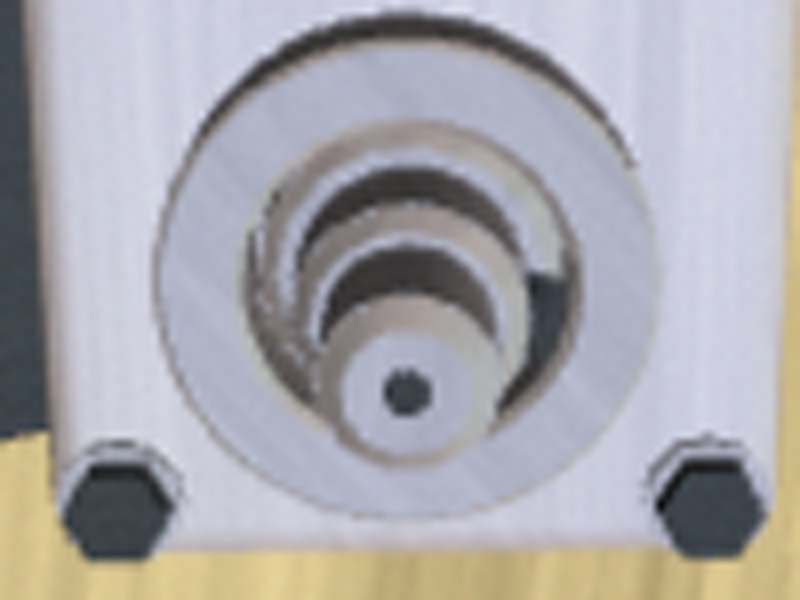

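The spacer is seated concentrically, and the dark key shows at crop (530-572, 275-370), on the +X side and slightly towards -Y. I'll work out its angle.

Run:
```python
from h import *
import pickle
s,d=pickle.load(open('d3.pkl','rb'))
f=np.load('sh.npz');sh,X,Y,Z=[f[k] for k in('sh','X','Y','Z')]
def pl(u,h):
    c,v=ray(d,u); t=(sh+Z*h-c)@Z/(v@Z); r=c+t*v-sh; return r@X,r@Y
# reference: shaft end centre seen at crop (407,392)
print('end centre',np.array(pl((407/8+196.5,392/8+144.5),.056))*1000)
g=cv2.cvtColor(d['pixels'],cv2.COLOR_BGR2HSV)
for (u,v) in((530,275),(552,275),(570,276),(522,370),(545,372)):
    for h in(.0275,.0255):
        x,y=pl((u/8+196.5,v/8+144.5),h); r=np.hypot(x,y)
        print(u,v,h,'xy',round(x*1e3,1),round(y*1e3,1),'r',round(r*1e3,1),'key ang if +edge',round(np.arctan2(y,x)-np.arcsin(min(1,.004/r)),3),'if -edge',round(np.arctan2(y,x)+np.arcsin(.004/r),3))
p=d['pixels'][175:200,255:275]; print(cv2.cvtColor(p,cv2.COLOR_BGR2GRAY))
```

```text
end centre [-0.1436504   0.02712519]
530 275 0.0275 xy 13.8 4.0 r 14.4 key ang if +edge -0.002 if -edge 0.56
530 275 0.0255 xy 13.9 3.4 r 14.3 key ang if +edge -0.047 if -edge 0.519
552 275 0.0275 xy 16.4 4.0 r 16.9 key ang if +edge -0.002 if -edge 0.476
552 275 0.0255 xy 16.5 3.3 r 16.9 key ang if +edge -0.04 if -edge 0.439
570 276 0.0275 xy 18.5 3.8 r 18.9 key ang if +edge -0.009 if -edge 0.418
570 276 0.0255 xy 18.6 3.2 r 18.9 key ang if +edge -0.042 if -edge 0.384
522 370 0.0275 xy 13.0 -7.7 r 15.2 key ang if +edge -0.802 if -edge -0.268
522 370 0.0255 xy 13.1 -8.4 r 15.6 key ang if +edge -0.831 if -edge -0.313
545 372 0.0275 xy 15.8 -8.0 r 17.7 key ang if +edge -0.698 if -edge -0.241
545 372 0.0255 xy 15.9 -8.7 r 18.1 key ang if +edge -0.725 if -edge -0.279
[[169 168 171 165 138  87 114 182 177 178 177 176 144 126 158 179 181 181
  183 180]
 [177 170 171 170 164 122 101 151 179 180 178 172 119 123 156 179 181 181
  183 182]
 [182 178 171 170 168 161 133 146 180 178 179 171 112 107 142 180 180 182
  181 184]
 [129 181 177 171 168 167 151 140 153 179 175 170 112  89 130 179 178 17
[... 1098 characters left out ...]
 177 178
  179 177]
 [179 178 179 179 174 164  72  55  61 105 126 155 184 187 184 183 179 178
  175 178]
 [178 178 178 179 168  95  54  63 105 124 152 178 180 187 188 184 179 180
  177 178]
 [180 178 178 175 144  59  65 105 127 141 177 179 182 183 186 186 182 182
  179 179]
 [178 177 180 171  91  64 108 129 147 178 179 179 180 183 183 184 186 182
  182 180]
 [178 176 179 174  97 124 133 157 177 180 183 181 179 181 181 183 184 187
  183 190]
 [179 176 175 163 128 139 156 178 183 182 185 181 180 178 180 182 184 187
  189 205]
 [176 176 175 138 146 165 178 181 181 180 184 183 180 177 181 179 180 181
  198 206]
 [176 174 167 156 175 179 183 180 181 182 182 183 183 179 180 178 179 198
  205 205]]
```

Request:
send_rows:
  increments:
    - {"gripper": -1,"linear": [-0.01,-0.04,0.02],"delta_rot": [-0.0505,0.6095,-0.16]}
    - {"gripper": -1,"linear": [-0.01,-0.09,0.02],"delta_rot": [-0.0505,0.6095,-0.16]}
    - {"gripper": -1,"linear": [0,-0.135,0],"delta_rot": [-0.0505,0.6095,-0.16]}
    - {"gripper": -1,"linear": [0,-0.18,-0.03],"delta_rot": [-0.0505,0.6095,-0.16]}
    - {"gripper": -1,"linear": [0,-0.265,-0.12],"delta_rot": [-0.0505,0.6095,-0.16]}
    - {"gripper": -1,"linear": [0,-0.265,-0.12],"delta_rot": [-0.0505,0.6095,-0.16]}
    - {"gripper": -1,"linear": [0,-0.265,-0.12],"delta_rot": [-0.0505,0.6095,-0.16]}
    - {"gripper": -1,"linear": [0,-0.265,-0.12],"delta_rot": [-0.0505,0.6095,-0.16]}

```text
clock: 9.45
position: [0.604, -0.3203, 0.1075]
ee_rot: [-0.003, 0.708, 0.706, -0.001]
contact_force: [0.0, 0.8, -0.4]
width: 0.0855
gripper_force: 0.0
```

Run:
```python
from h import *
import pickle
d=snap('wrist'); d=snap('wrist'); s=get_state(); pickle.dump((s,d),open('d4.pkl','wb'))
print(s['position'],s['ee_rot'])
hsv=cv2.cvtColor(d['pixels'],cv2.COLOR_BGR2HSV)
m=(hsv[...,2]<105); m[225:]=0
for a,e in blobs(d,m,200): print('dark',a,np.round(e[0],1),np.round(e[1],1),onz(d,e[0],.02).round(4))
c=proj(d,[.608,-.31,.02]).astype(int);x,y=c[0]-50,c[1]-38;print(x,y)
cv2.imwrite('pics/w7.png',cv2.resize(d['pixels'][y:y+75,x:x+100],(800,600),interpolation=cv2.INTER_CUBIC))
```

```text
[ 0.6061589  -0.31856095  0.1125855 ] [-1.89457760e-04  7.07323355e-01  7.06889933e-01  5.08670432e-04]
dark 2144.5 [447.4 178.7] [ 37.  213.3] [ 0.7942 -0.3152  0.02  ]
dark 236.0 [ 69.8 160. ] [27.7 45.3] [ 0.4288 -0.2962  0.02  ]
dark 3496.5 [257.4 167.9] [67.2 67.9] [ 0.6088 -0.3041  0.02  ]
dark 620.5 [258.4 167.8] [26.3 33.5] [ 0.6098 -0.304   0.02  ]
dark 3163.0 [494.7 187.6] [ 52.7 148. ] [ 0.8426 -0.3243  0.02  ]
dark 211.0 [ 98.6 102.9] [56.7 70.3] [ 0.4658 -0.2438  0.02  ]
dark 271.0 [507.8  90.3] [11.  54.4] [ 0.8297 -0.2338  0.02  ]
dark 3424.0 [453.6 103.5] [115.2 217. ] [ 0.7844 -0.2448  0.02  ]
dark 324.0 [597.5 -81. ] [ 40.8 296.7] [ 0.8619 -0.1132  0.02  ]
206 135
```

View pics/w7.png

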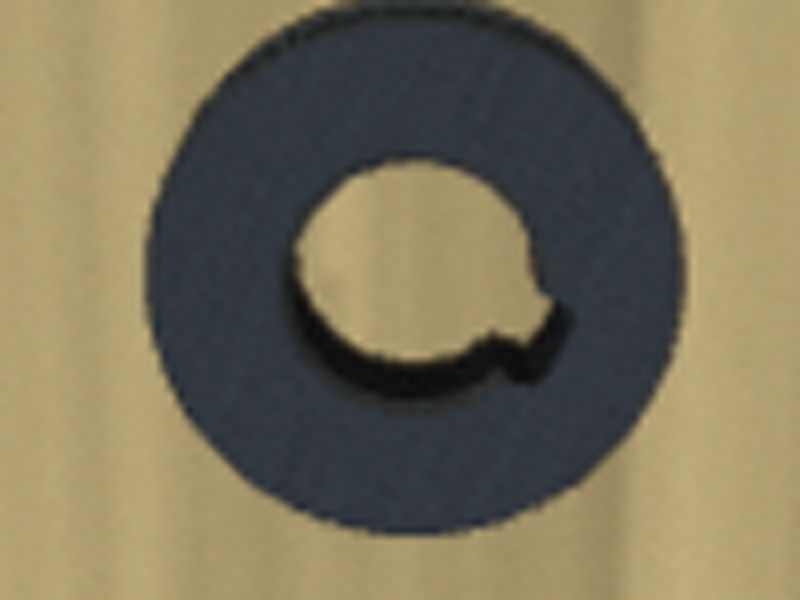

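Run:
```python
from h import *
import pickle
s,d=pickle.load(open('d4.pkl','rb'))
g=lambda u,v:onz(d,(u/8+205.5,v/8+134.5),.02)
c=g(414.5,275);a=g(575,312);b=g(535,383)
print(c,g(684,275)[0]-g(145,275)[0],g(414,16)[1]-g(414,534)[1]); k=(a+b)/2-c; print('ang',np.arctan2(k[1],k[0]),np.linalg.norm(k),np.linalg.norm(a-b))
print(R.from_quat(np.array(s['ee_rot'])[[1,2,3,0]]).as_matrix().round(3))
```

```text
[ 0.60873843 -0.30510582  0.02      ] 0.06514041381821711 0.06462103554543963
ang -0.4902761948618901 0.01946223793879583 0.010170124697157593
[[ 0.001  1.     0.   ]
 [ 1.    -0.001  0.001]
 [ 0.001  0.    -1.   ]]
```

Request:
send_rows:
  increments:
    - {"gripper": -1,"linear": [0.0025,0.0135,-0.05],"delta_rot": [0,0,-0.22]}
    - {"gripper": -1,"linear": [0.0025,0.0135,-0.06],"delta_rot": [0,0,-0.22]}
    - {"gripper": -1,"linear": [0.0025,0.0135,-0.06],"delta_rot": [0,0,-0.22]}
    - {"gripper": -1,"linear": [0.0025,0.0135,-0.06],"delta_rot": [0,0,-0.22]}

```text
clock: 9.95
position: [0.6102, -0.3051, 0.0566]
ee_rot: [0.003, 0.78, 0.626, 0.001]
contact_force: [0.0, 0.2, 0.6]
width: 0.0852
gripper_force: 0.0
```

Request:
send_rows:
  increments:
    - {"gripper": -1,"linear": [-0.0015,0,-0.045],"delta_rot": [0,0,0]}
    - {"gripper": -1,"linear": [-0.0015,0,-0.067],"delta_rot": [0,0,0]}
    - {"gripper": -1,"linear": [-0.0015,0,-0.0725],"delta_rot": [0,0,0]}
    - {"gripper": -1,"linear": [-0.0015,0,-0.0725],"delta_rot": [0,0,0]}
    - {"gripper": 1,"linear": [-0.0015,0,-0.0725],"delta_rot": [0,0,0]}
    - {"gripper": 1,"linear": [-0.0015,0,-0.0725],"delta_rot": [0,0,0]}
    - {"gripper": 1,"linear": [-0.0015,0,-0.0725],"delta_rot": [0,0,0]}

```text
clock: 10.65
position: [0.6092, -0.3066, -0.0144]
ee_rot: [0.004, 0.78, 0.625, 0.001]
contact_force: [-0.0, -0.2, 5.0]
width: 0.0635
gripper_force: 65.1
```

Request:
send_rows:
  increments:
    - {"gripper": 1,"linear": [0,0,0.05],"delta_rot": [0,0,0]}
    - {"gripper": 1,"linear": [0,0,0.1],"delta_rot": [0,0,0]}
    - {"gripper": 1,"linear": [0,0,0.15],"delta_rot": [0,0,0]}
    - {"gripper": 1,"linear": [0,0,0.2],"delta_rot": [0,0,0]}
    - {"gripper": 1,"linear": [0,0,0.25],"delta_rot": [0,0,0]}
    - {"gripper": 1,"linear": [0,0,0.27],"delta_rot": [0,0,0]}
    - {"gripper": 1,"linear": [0,0,0.27],"delta_rot": [0,0,0]}

```text
clock: 11.35
position: [0.609, -0.3066, 0.2582]
ee_rot: [0.007, 0.78, 0.625, 0.002]
contact_force: [-0.5, 0.0, -4.0]
width: 0.0631
gripper_force: 69.7
```

```bash
cat >> h.py <<'E'
def plan(h,off,ang=0.):
    """shift/turn from measured pose so that a ring underside (off behind TCP) is h from shoulder, tool y at ang from X"""
    f=np.load('sh.npz');sh,X,Y,Z=[f[k] for k in('sh','X','Y','Z')]
    s=get_state();q=np.array(s['ee_rot']);Rm=R.from_quat(q[[1,2,3,0]]).as_matrix()
    Rt=R.from_rotvec(Z*ang).as_matrix()@np.c_[Y,X,-Z]
    r=s['position']-sh
    print('pos',s['position'].round(4),'xyz in shoulder (underside)',(r@X).round(4),(r@Y).round(4),(r@Z+off).round(4),'w',s['width'])
    F=s['contact_force'];M=s['moment'];print('F',(F@X).round(1),(F@Y).round(1),(F@Z).round(1),'Mz',(M@Z).round(2))
    print('shift',(sh+Z*(h-off)-s['position']).round(4),'turn',R.from_matrix(Rt@Rm.T).as_rotvec().round(4))
E
python3 -c "
from h import *
plan(.11,.0145)"
```

```text
pos [ 0.609  -0.3066  0.2582] xyz in shoulder (underside) -0.0178 -0.2509 0.1566 w 0.0630784306601007
F -2.7 0.1 -3.0 Mz -0.02
shift [-0.0005  0.2543 -0.028 ] turn [-0.0112 -0.6017  0.375 ]
```

Request:
send_rows:
  increments:
    - {"gripper": 1,"linear": [-0.03,0.1,0.02],"delta_rot": [-0.0112,-0.6017,0.375]}
    - {"gripper": 1,"linear": [-0.03,0.251,0.01],"delta_rot": [-0.0112,-0.6017,0.375]}
    - {"gripper": 1,"linear": [-0.02,0.251,0],"delta_rot": [-0.0112,-0.6017,0.375]}
    - {"gripper": 1,"linear": [-0.02,0.251,0],"delta_rot": [-0.0112,-0.6017,0.375]}
    - {"gripper": 1,"linear": [-0.02,0.251,0],"delta_rot": [-0.0112,-0.6017,0.375]}
    - {"gripper": 1,"linear": [-0.02,0.251,0],"delta_rot": [-0.0112,-0.6017,0.375]}
    - {"gripper": 1,"linear": [-0.02,0.251,0],"delta_rot": [-0.0112,-0.6017,0.375]}
    - {"gripper": 1,"linear": [-0.02,0.251,0],"delta_rot": [-0.0112,-0.6017,0.375]}

```text
clock: 12.15
position: [0.5874, -0.055, 0.2519]
ee_rot: [0.19, 0.617, 0.729, 0.226]
contact_force: [0.1, 0.1, -2.3]
width: 0.0628
gripper_force: 69.8
```

```bash
python3 -c "
from h import *
plan(.06,.0145)"
```

```text
pos [ 0.5874 -0.055   0.2519] xyz in shoulder (underside) -0.005 0.0008 0.1399 w 0.0627711171988581
F -1.2 0.0 -2.0 Mz -0.08
shift [ 0.0494  0.0074 -0.0626] turn [-0.0005 -0.0108 -0.0018]
```

Request:
send_rows:
  increments:
    - {"gripper": 1,"linear": [0.018,0.001,-0.015],"delta_rot": [-0.0005,-0.0108,-0.0018]}
    - {"gripper": 1,"linear": [0.035,0.004,-0.04],"delta_rot": [-0.0005,-0.0108,-0.0018]}
    - {"gripper": 1,"linear": [0.0495,0.0064,-0.0626],"delta_rot": [-0.0005,-0.0108,-0.0018]}
    - {"gripper": 1,"linear": [0.0495,0.0064,-0.0626],"delta_rot": [-0.0005,-0.0108,-0.0018]}
    - {"gripper": 1,"linear": [0.0495,0.0064,-0.0626],"delta_rot": [-0.0005,-0.0108,-0.0018]}

```text
clock: 12.65
position: [0.6376, -0.0492, 0.1892]
ee_rot: [0.194, 0.617, 0.727, 0.23]
contact_force: [0.2, 0.2, -3.8]
width: 0.0631
gripper_force: 69.8
```

```bash
python3 -c "
from h import *
plan(.030,.0145)"
```

```text
pos [ 0.6376 -0.0492  0.1892] xyz in shoulder (underside) 0.0004 -0.0017 0.0596 w 0.06310889354973846
F -2.0 0.2 -3.2 Mz 0.01
shift [ 0.0161  0.0044 -0.0245] turn [-0.001  -0.0006  0.0006]
```

Request:
send_rows:
  increments:
    - {"gripper": 1,"linear": [0.0055,0.0012,-0.0082],"delta_rot": [0,0,0]}
    - {"gripper": 1,"linear": [0.011,0.0023,-0.0163],"delta_rot": [0,0,0]}
    - {"gripper": 1,"linear": [0.0163,0.0034,-0.0245],"delta_rot": [0,0,0]}
    - {"gripper": 1,"linear": [0.0163,0.0034,-0.0245],"delta_rot": [0,0,0]}

```text
clock: 13.05
position: [0.653, -0.0445, 0.1639]
ee_rot: [0.193, 0.617, 0.728, 0.23]
contact_force: [0.3, -0.6, -3.8]
width: 0.0631
gripper_force: 69.7
```

```bash
python3 -c "
from h import *
plan(.024,.0145)"
```

```text
pos [ 0.653  -0.0445  0.1639] xyz in shoulder (underside) -0.001 0.0004 0.0297 w 0.06314441110907948
F -2.0 -0.7 -3.2 Mz 0.01
shift [ 0.0041  0.0003 -0.0041] turn [-0.0015 -0.0011 -0.0002]
```

Request:
send_rows:
  increments:
    - {"gripper": 1,"linear": [0.002,0.0001,-0.002],"delta_rot": [0,0,0]}
    - {"gripper": 1,"linear": [0.0041,0.0003,-0.0041],"delta_rot": [0,0,0]}
    - {"gripper": 1,"linear": [0.0052,0.0005,-0.0057],"delta_rot": [0,0,0]}
    - {"gripper": 1,"linear": [0.0052,0.0005,-0.0057],"delta_rot": [0,0,0]}

```text
clock: 13.45
position: [0.6583, -0.0442, 0.1594]
ee_rot: [0.194, 0.616, 0.728, 0.23]
contact_force: [-0.2, 0.1, -3.1]
width: 0.0628
gripper_force: 69.8
```

```bash
python3 -c "
from h import *
plan(.018,.0145)"
```

```text
pos [ 0.6583 -0.0442  0.1594] xyz in shoulder (underside) 0.0007 -0.0002 0.023 w 0.06279207143090591
F -1.9 0.1 -2.5 Mz -0.03
shift [ 0.0022  0.0005 -0.0046] turn [-0.0009  0.0005 -0.0002]
```

The underside is at 23 mm, below the key's end, with no resistance, so the keyway has engaged.

Request:
send_rows:
  increments:
    - {"gripper": 1,"linear": [0.0013,0.0003,-0.0023],"delta_rot": [0,0,0]}
    - {"gripper": 1,"linear": [0.0025,0.0005,-0.0048],"delta_rot": [0,0,0]}
    - {"gripper": 1,"linear": [0.0036,0.0007,-0.0064],"delta_rot": [0,0,0]}
    - {"gripper": 1,"linear": [0.0036,0.0007,-0.0064],"delta_rot": [0,0,0]}

```text
clock: 13.85
position: [0.661, -0.0438, 0.1551]
ee_rot: [0.195, 0.616, 0.728, 0.23]
contact_force: [-15.1, -2.8, 11.0]
width: 0.0631
gripper_force: 72.1
```

```bash
python3 -c "
from h import *
plan(.018,.0145)"
```

```text
pos [ 0.661  -0.0438  0.1551] xyz in shoulder (underside) 0.0005 -0.0003 0.0179 w 0.06308632592978686
F -6.3 -0.2 17.8 Mz -0.1
shift [-0.0005  0.0002 -0.0002] turn [ 0.0003  0.0025 -0.0004]
```

Home on the spacer: 17.9 mm, 20 N axial. Release, retreat, then on to the collar.

Request:
send_rows:
  increments:
    - {"gripper": -1,"linear": [0,0,0],"delta_rot": [0,0,0]}
    - {"gripper": -1,"linear": [-0.0006,-0.0001,0.0008],"delta_rot": [0,0,0]}
    - {"gripper": -1,"linear": [-0.0006,-0.0001,0.0008],"delta_rot": [0,0,0]}
    - {"gripper": -1,"linear": [-0.0006,-0.0001,0.0008],"delta_rot": [0,0,0]}
    - {"gripper": -1,"linear": [-0.023,-0.0038,0.033],"delta_rot": [0,0,0]}
    - {"gripper": -1,"linear": [-0.045,-0.0075,0.065],"delta_rot": [0,0,0]}
    - {"gripper": -1,"linear": [-0.068,-0.0113,0.098],"delta_rot": [0,0,0]}
    - {"gripper": -1,"linear": [-0.068,-0.0113,0.098],"delta_rot": [0,0,0]}

```text
clock: 14.65
position: [0.5948, -0.056, 0.2571]
ee_rot: [0.199, 0.615, 0.727, 0.231]
contact_force: [0.8, -0.1, -0.1]
width: 0.0854
gripper_force: 0.0
```

Run:
```python
from h import *
import pickle
plan(.1,.0145)
d=snap('wrist'); f=np.load('sh.npz');sh=f['sh'];Z=f['Z'];print('expected pulley top',proj(d,sh+Z*.038),'end',proj(d,sh+Z*.056))
g=cv2.cvtColor(d['pixels'],cv2.COLOR_BGR2GRAY);m=g<75;m[235:]=0
for a,e in blobs(d,m,200):
    if 150<e[0][0]<350: print(a,np.round(e[0],1),np.round(e[1],1))
```

```text
pos [ 0.5948 -0.056   0.2571] xyz in shoulder (underside) 0.0039 -0.0014 0.1401 w 0.08535078057370743
F 0.5 -0.2 -0.5 Mz -0.03
shift [ 0.0193  0.0046 -0.035 ] turn [0.003  0.0096 0.001 ]
expected pulley top [248.94824131 181.48201349] end [248.80371256 187.447625  ]
319.0 [216.7 236.4] [ 3.7 62.9]
3360.0 [247.6 178.8] [65.5 66.9]
729.0 [248.3 181.4] [30.5 33.2]
4484.5 [193.6 146.7] [ 97.7 217.6]
297.5 [183.3 111.9] [19.3 20.9]
3319.0 [336.6 281.9] [14.  88.3]
```

Request:
send_rows:
  increments:
    - {"gripper": -1,"linear": [-0.035,-0.035,0.01],"delta_rot": [-0.0505,0.6095,-0.16]}
    - {"gripper": -1,"linear": [-0.07,-0.07,0],"delta_rot": [-0.0505,0.6095,-0.16]}
    - {"gripper": -1,"linear": [-0.1,-0.11,-0.03],"delta_rot": [-0.0505,0.6095,-0.16]}
    - {"gripper": -1,"linear": [-0.139,-0.204,-0.142],"delta_rot": [-0.0505,0.6095,-0.16]}
    - {"gripper": -1,"linear": [-0.139,-0.204,-0.142],"delta_rot": [-0.0505,0.6095,-0.16]}
    - {"gripper": -1,"linear": [-0.139,-0.204,-0.142],"delta_rot": [-0.0505,0.6095,-0.16]}
    - {"gripper": -1,"linear": [-0.139,-0.204,-0.142],"delta_rot": [-0.0505,0.6095,-0.16]}
    - {"gripper": -1,"linear": [-0.139,-0.204,-0.142],"delta_rot": [-0.0505,0.6095,-0.16]}

```text
clock: 15.5
position: [0.4537, -0.2585, 0.1064]
ee_rot: [-0.003, 0.708, 0.706, 0.0]
contact_force: [-0.2, 1.4, 0.3]
width: 0.0854
gripper_force: 0.0
```

Request:
send_rows:
  increments:
    - {"gripper": -1,"linear": [0,0,0],"delta_rot": [0,0,0]}

```text
clock: 15.6
position: [0.4558, -0.2584, 0.1095]
ee_rot: [0.0, 0.707, 0.707, 0.001]
contact_force: [-0.1, -0.9, -0.8]
width: 0.0857
gripper_force: 0.0
```

Run:
```python
from h import *
import pickle
d=snap('wrist'); s=get_state(); pickle.dump((s,d),open('d5.pkl','wb'))
print(s['position'],s['ee_rot'])
hsv=cv2.cvtColor(d['pixels'],cv2.COLOR_BGR2HSV)
m=(hsv[...,1]<50)&(hsv[...,2]>90)
for a,e in blobs(d,m,200): print(a,np.round(e[0],1),np.round(e[1],1),onz(d,e[0],.012).round(4))
# mallet handle: more saturated/orange-brown than the counter
m=(hsv[...,1]>130)&(hsv[...,0]<18)&(hsv[...,2]>60)
cs,_=cv2.findContours(m.astype(np.uint8),cv2.RETR_EXTERNAL,cv2.CHAIN_APPROX_NONE)
for c in cs:
    if cv2.contourArea(c)>100: 
        b=cv2.boxPoints(cv2.minAreaRect(c)); print('handle?',cv2.contourArea(c),[onz(d,p,.015)[:2].round(3).tolist() for p in b])
```

```text
[ 0.45617047 -0.25842566  0.11019038] [0.00101683 0.70700346 0.70720859 0.00103887]
2641.5 [252.8 167. ] [58.  59.5] [ 0.4554 -0.2444  0.012 ]
400.5 [252.7 167.6] [23.  23.5] [ 0.4553 -0.2451  0.012 ]
301.5 [496.    1.8] [26.5 36.7] [ 0.6579 -0.1032  0.012 ]
handle? 106.0 [[0.208, -0.354], [0.349, -0.325], [0.349, -0.328], [0.207, -0.357]]
handle? 1621.5 [[0.204, -0.331], [0.436, -0.282], [0.441, -0.308], [0.202, -0.36]]
handle? 4785.0 [[0.516, -0.142], [0.585, -0.142], [0.596, -0.208], [0.521, -0.208]]
```

Request:
send_rows:
  increments:
    - {"gripper": -1,"linear": [-0.0008,0.0135,-0.05],"delta_rot": [0,0,0]}
    - {"gripper": -1,"linear": [-0.0008,0.0135,-0.1],"delta_rot": [0,0,0]}
    - {"gripper": -1,"linear": [-0.0008,0.0135,-0.12],"delta_rot": [0,0,0]}
    - {"gripper": -1,"linear": [-0.0008,0.0135,-0.127],"delta_rot": [0,0,0]}
    - {"gripper": -1,"linear": [-0.0008,0.0135,-0.127],"delta_rot": [0,0,0]}

```text
clock: 16.15
position: [0.4551, -0.245, -0.0172]
ee_rot: [0.001, 0.707, 0.707, 0.001]
contact_force: [-0.3, -0.3, 0.1]
width: 0.0854
gripper_force: 0.0
```

Request:
send_rows:
  increments:
    - {"gripper": 1,"linear": [0,0,0],"delta_rot": [0,0,0]}
    - {"gripper": 1,"linear": [0,0,0],"delta_rot": [0,0,0]}
    - {"gripper": 1,"linear": [0,0,0],"delta_rot": [0,0,0]}

```text
clock: 16.45
position: [0.4556, -0.2462, -0.0151]
ee_rot: [0.002, 0.707, 0.707, 0.001]
contact_force: [-1.6, 2.6, 10.5]
width: 0.0558
gripper_force: 61.2
```

Request:
send_rows:
  increments:
    - {"gripper": 1,"linear": [0,0,0.05],"delta_rot": [0,0,0]}
    - {"gripper": 1,"linear": [0,0,0.1],"delta_rot": [0,0,0]}
    - {"gripper": 1,"linear": [0,0,0.15],"delta_rot": [0,0,0]}
    - {"gripper": 1,"linear": [0,0,0.2],"delta_rot": [0,0,0]}
    - {"gripper": 1,"linear": [0,0,0.25],"delta_rot": [0,0,0]}
    - {"gripper": 1,"linear": [0,0,0.27],"delta_rot": [0,0,0]}
    - {"gripper": 1,"linear": [0,0,0.27],"delta_rot": [0,0,0]}

```text
clock: 17.15
position: [0.4558, -0.2465, 0.2569]
ee_rot: [0.005, 0.707, 0.707, 0.001]
contact_force: [-0.2, -0.5, -3.9]
width: 0.0557
gripper_force: 64.2
```

Run:
```python
from h import *
plan(.13,.0152)
d=snap('wrist'); s=get_state();print(s['position'],s['contact_force'],s['ee_rot'])
hsv=cv2.cvtColor(d['pixels'],cv2.COLOR_BGR2HSV);m=(hsv[...,1]<50)&(hsv[...,2]>90)
z=s['position'][2]
for a,e in blobs(d,m,200):
  if 200<e[0][0]<300 and e[0][1]>200: print(a,np.round(e,1) if 0 else (np.round(e[0],1),np.round(e[1],1)),(onz(d,e[0],z+.0152+.012)-s['position']).round(4))
```

```text
pos [ 0.4558 -0.2465  0.2569] xyz in shoulder (underside) -0.1342 -0.1665 0.2373 w 0.05568185277627175
F -2.5 -0.5 -3.1 Mz 0.02
shift [ 0.1418  0.1924 -0.0109] turn [ 0.0547 -0.6002  0.1622]
[ 0.45439447 -0.24558756  0.2539327 ] [ 0.57568536  0.80709997 -3.41714747] [0.00210527 0.70726318 0.70694674 0.00081562]
7653.0 (array([255.2, 242.8]), array([ 97.6, 106.3])) [ 0.0023 -0.0015  0.0272]
1059.0 (array([253.3, 241.6]), array([35.4, 39.3])) [ 0.0012 -0.0007  0.0272]
```

Request:
send_rows:
  increments:
    - {"gripper": 1,"linear": [0.03,0.05,0.02],"delta_rot": [0.0547,-0.6002,0.1622]}
    - {"gripper": 1,"linear": [0.12,0.192,0.02],"delta_rot": [0.0547,-0.6002,0.1622]}
    - {"gripper": 1,"linear": [0.12,0.192,0.02],"delta_rot": [0.0547,-0.6002,0.1622]}
    - {"gripper": 1,"linear": [0.13,0.192,0.005],"delta_rot": [0.0547,-0.6002,0.1622]}
    - {"gripper": 1,"linear": [0.13,0.192,0.005],"delta_rot": [0.0547,-0.6002,0.1622]}
    - {"gripper": 1,"linear": [0.13,0.192,0.005],"delta_rot": [0.0547,-0.6002,0.1622]}
    - {"gripper": 1,"linear": [0.13,0.192,0.005],"delta_rot": [0.0547,-0.6002,0.1622]}

```text
clock: 17.9
position: [0.5826, -0.0523, 0.2544]
ee_rot: [0.187, 0.616, 0.73, 0.227]
contact_force: [0.3, 0.1, -2.7]
width: 0.0556
gripper_force: 65.0
```

Run:
```python
from h import *
plan(.065,.0152)
d=snap('wrist'); s=get_state()
g=cv2.cvtColor(d['pixels'],cv2.COLOR_BGR2GRAY)
print('col253',g[180:300,253].tolist())
```

```text
pos [ 0.5826 -0.0523  0.2544] xyz in shoulder (underside) -0.007 0.0043 0.1452 w 0.055575678736412684
F -1.3 0.0 -2.4 Mz 0.03
shift [ 0.0517  0.0043 -0.0616] turn [-0.0043 -0.0136 -0.0052]
col253 [172, 146, 93, 57, 52, 61, 90, 125, 83, 58, 58, 55, 59, 60, 147, 160, 172, 185, 190, 186, 182, 183, 182, 183, 181, 179, 183, 183, 185, 183, 185, 186, 185, 186, 184, 185, 184, 184, 181, 183, 181, 179, 179, 180, 165, 168, 171, 172, 170, 172, 173, 172, 174, 173, 175, 174, 178, 179, 177, 174, 173, 174, 174, 174, 175, 174, 175, 177, 177, 177, 147, 74, 59, 57, 57, 59, 60, 57, 60, 153, 163, 164, 165, 184, 186, 184, 184, 185, 182, 181, 177, 177, 178, 177, 178, 182, 179, 183, 180, 183, 182, 180, 180, 182, 187, 188, 190, 206, 206, 204, 206, 207, 206, 207, 207, 207, 207, 207, 207, 207]
```

Request:
send_rows:
  increments:
    - {"gripper": 1,"linear": [0.012,-0.003,-0.005],"delta_rot": [-0.0043,-0.0136,-0.0052]}
    - {"gripper": 1,"linear": [0.032,0.0015,-0.035],"delta_rot": [-0.0043,-0.0136,-0.0052]}
    - {"gripper": 1,"linear": [0.0508,0.0049,-0.0622],"delta_rot": [-0.0043,-0.0136,-0.0052]}
    - {"gripper": 1,"linear": [0.0508,0.0049,-0.0622],"delta_rot": [-0.0043,-0.0136,-0.0052]}
    - {"gripper": 1,"linear": [0.0508,0.0049,-0.0622],"delta_rot": [-0.0043,-0.0136,-0.0052]}

```text
clock: 18.45
position: [0.6348, -0.0494, 0.1942]
ee_rot: [0.196, 0.617, 0.727, 0.23]
contact_force: [-0.0, -0.1, -1.7]
width: 0.0551
gripper_force: 65.4
```

```bash
python3 -c "
from h import *
plan(.045,.0152)"
```

```text
pos [ 0.6348 -0.0494  0.1942] xyz in shoulder (underside) 0.001 -0.0015 0.066 w 0.05514163748137169
F -1.1 -0.1 -1.4 Mz -0.03
shift [ 0.0108  0.0033 -0.0178] turn [0.0006 0.003  0.0027]
```

Request:
send_rows:
  increments:
    - {"gripper": 1,"linear": [0.0035,0.0016,-0.006],"delta_rot": [0,0,0]}
    - {"gripper": 1,"linear": [0.007,0.0025,-0.012],"delta_rot": [0,0,0]}
    - {"gripper": 1,"linear": [0.0105,0.0033,-0.018],"delta_rot": [0,0,0]}
    - {"gripper": 1,"linear": [0.0105,0.0033,-0.018],"delta_rot": [0,0,0]}

```text
clock: 18.85
position: [0.6456, -0.0456, 0.1766]
ee_rot: [0.197, 0.617, 0.727, 0.23]
contact_force: [0.1, -2.4, -3.9]
width: 0.0556
gripper_force: 65.2
```

```bash
python3 -c "
from h import *
plan(.038,.0152)"
```

```text
pos [ 0.6456 -0.0456  0.1766] xyz in shoulder (underside) 0.0002 0.0005 0.0451 w 0.05562650857747905
F -2.4 -2.4 -3.0 Mz -0.01
shift [ 0.004   0.0001 -0.0059] turn [0.0016 0.005  0.0023]
```

Already 11 mm onto the shaft end with no axial load. Finish the push.

Request:
send_rows:
  increments:
    - {"gripper": 1,"linear": [0.002,0.0001,-0.003],"delta_rot": [0,0,0]}
    - {"gripper": 1,"linear": [0.004,0.0003,-0.006],"delta_rot": [0,0,0]}
    - {"gripper": 1,"linear": [0.005,0.0005,-0.0075],"delta_rot": [0,0,0]}
    - {"gripper": 1,"linear": [0.005,0.0005,-0.0075],"delta_rot": [0,0,0]}

```text
clock: 19.25
position: [0.6499, -0.0449, 0.1709]
ee_rot: [0.197, 0.616, 0.727, 0.23]
contact_force: [-12.1, -3.7, 9.3]
width: 0.0558
gripper_force: 68.3
```

```bash
python3 -c "
from h import *
plan(.038,.0152)"
```

```text
pos [ 0.6499 -0.0449  0.1709] xyz in shoulder (underside) 0.0004 0.0005 0.038 w 0.055770554826774496
F -4.9 -1.7 14.7 Mz -0.11
shift [-0.0003 -0.0005 -0.0002] turn [0.0022 0.0062 0.0012]
```

Home at 38.0 mm with about 17 N axial. Release and retreat.

Request:
send_rows:
  increments:
    - {"gripper": -1,"linear": [0,0,0],"delta_rot": [0,0,0]}
    - {"gripper": -1,"linear": [-0.0006,-0.0001,0.0008],"delta_rot": [0,0,0]}
    - {"gripper": -1,"linear": [-0.0006,-0.0001,0.0008],"delta_rot": [0,0,0]}
    - {"gripper": -1,"linear": [-0.0006,-0.0001,0.0008],"delta_rot": [0,0,0]}
    - {"gripper": -1,"linear": [-0.023,-0.0038,0.033],"delta_rot": [0,0,0]}
    - {"gripper": -1,"linear": [-0.045,-0.0075,0.065],"delta_rot": [0,0,0]}
    - {"gripper": -1,"linear": [-0.068,-0.0113,0.098],"delta_rot": [0,0,0]}
    - {"gripper": -1,"linear": [-0.068,-0.0113,0.098],"delta_rot": [0,0,0]}

```text
clock: 20.05
position: [0.5832, -0.057, 0.2734]
ee_rot: [0.201, 0.615, 0.726, 0.232]
contact_force: [1.0, -1.1, 1.2]
width: 0.0856
gripper_force: 0.0
```

Request:
send_rows:
  increments:
    - {"gripper": -1,"linear": [0,0,0],"delta_rot": [0,0,0]}
    - {"gripper": -1,"linear": [0,0,0],"delta_rot": [0,0,0]}

```text
clock: 20.25
position: [0.582, -0.0556, 0.2661]
ee_rot: [0.196, 0.617, 0.727, 0.23]
contact_force: [0.3, 0.2, 0.4]
width: 0.0856
gripper_force: 0.0
```

Run:
```python
from h import *
plan(.1,.0145)
d=snap('wrist'); f=np.load('sh.npz');sh=f['sh'];Z=f['Z']
print('expected collar top',proj(d,sh+Z*.05),'if 5mm high',proj(d,sh+Z*.055),'pulley top',proj(d,sh+Z*.038))
hsv=cv2.cvtColor(d['pixels'],cv2.COLOR_BGR2HSV)
m=(hsv[...,1]<50)&(hsv[...,2]>90)
for a,e in blobs(d,m,100):
    if 200<e[0][0]<300: print('bright',a,np.round(e[0],1),np.round(e[1],1))
m=hsv[...,2]<75;m[235:]=0
for a,e in blobs(d,m,100):
    if 200<e[0][0]<300: print('dark',a,np.round(e[0],1),np.round(e[1],1))
c=d['Rwc'].T@(sh+Z*.05-d['C']);print('exp. diameter px',269.3*.06/c[2])
```

```text
pos [ 0.582  -0.0556  0.2661] xyz in shoulder (underside) -0.0012 0.0011 0.1547 w 0.08556571421435241
F 0.5 0.1 0.1 Mz -0.0
shift [ 0.0321  0.0042 -0.0441] turn [0.0001 0.0028 0.0015]
expected collar top [254.73816161 183.36185878] if 5mm high [254.77400294 184.93840734] pulley top [254.65717883 179.79967935]
bright 1392.5 [243.1 279.1] [43.4 46.6]
bright 525.0 [296.5 248.6] [34.2 56.2]
bright 6790.0 [255.8 163.3] [ 97.4 121.4]
bright 489.5 [252.1 176. ] [60.6 64.7]
bright 124.0 [218.1 134. ] [13.1 13.5]
bright 128.0 [289.6 133.6] [13.1 13.9]
dark 412.0 [284.9 237.7] [26.3 76. ]
dark 100.5 [206.3 179.3] [13.  37.4]
dark 257.0 [252.7 179.7] [61.4 68.5]
dark 107.5 [227.6 116.4] [ 8.9 24.8]
exp. diameter px 61.03530952838188
```

```bash
python3 -c "
from h import *
print(sign_off())"
```

```text
the job is handed in; nothing more can be done
None
```

The spacer, the keyed pulley and the collar are each seated home on the shaft (force readings and arm positions), let go with nothing else knowingly touched, and the job is handed in, verdict not reported; I viewed 11 pictures, one over the limit of 10.

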